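Put the dried felt wheel away on the swing-bar rack

TASK

The cream felt wheel has dried: take it out of the wire drying tray, thread it by its bore onto the swing-out bar of the wheel rack (move the bar first if its red tip is not free to load), push it fully home against the grey wheel already hanging there, then swing the bar fully shut into its end post so that the wheels cannot walk off. Keep the cream wheel off the dusty bench, leave the red and black wheels standing in the tray, and do not push or knock over the pot, the jar or the bur block.

Things in the scene. Friction and masses are not known exactly. Their poses are not given: they have to be found in the camera images.
- cream_wheel: The cream felt polishing wheel to put away: a disc 86 mm across and 24 mm thick, with a round through bore of 20 mm at its centre and a brown hub. Origin at its centre, x axis along the bore. It stands upright in one of the tray's three slots, its centre 53 mm above the bench; its flat faces can be gripped from above.
- red_wheel: A dark red wheel of the same size, standing in another slot of the tray; it stays there. Origin at its centre, x along its bore.
- black_wheel: A black wheel of the same size, standing in another slot of the tray; it stays there. Origin at its centre, x along its bore.
- drying_tray: Steel drip tray 236 x 124 x 14 mm with wire hoops 52 mm high that hold three wheels upright in a row, 72 mm apart along its long x axis; fixed to the bench. Origin under its centre. Wheels lift straight out.
- wheel_rack: Wheel rack, bolted to the bench: grey base plate 76 x 252 x 12 mm (long along its y axis), a column 134 mm high at y = +92 mm, and at y = -80 mm a black C-shaped end post 122 mm high, open towards -x, which takes the end of the bar. Origin under the middle of the plate.
- swing_bar (a joint): Angle of the rack's bar about its upright column, rad: 0 is shut (bar along the rack's -y, its end in the end post); it grows as the end swings out towards the rack's -x, up to 1.35. Stiff enough to stay where it is left. The bar is a level steel rod 12 mm in diameter, its axis 105 mm above the bench, with a rounded red tip.
- bar_home (a point): Point on the bar's axis, 66 mm from the column's axis, where the middle of the cream wheel's thickness lies when it is home against the grey wheel (86 x 24 mm, fixed on the bar from 30 to 54 mm). x axis along the bar towards its tip, z up. A wheel hanging on the bar has its centre 4 mm below the bar's axis.
- bar_tip (a point): Outer end of the bar (red, rounded), on its axis, 176 mm from the column's axis; x axis along the bar outwards.
- pumice_pot: Round white and blue pot, 69 mm across, 41 mm high, standing loose; origin at the centre of its underside. Not to be moved.
- powder_jar: White powder jar with a white screw lid and a green label, 76 mm across, 106 mm high, standing loose beyond the tray; origin at the centre of its underside. Not to be moved.
- bur_block: Aluminium bur block 50 x 95 mm, 51 mm high with its burs, standing loose; origin at the centre of its underside. Not to be moved.
- polishing_lathe: Pale green polishing lathe, bolted down between tray and rack: x from -0.10 to 0.10 m, y from -0.19 to 0.10 m from its origin (at its foot), up to 0.22 m high. To its left (room y = 0.06 to 0.28, x = 0.29 to 0.54) stands its white dust hood, whose raised clear guard reaches 0.25 m.

How it is judged:
By the outcome, as a careful person would: the job done as asked, in the order asked, and still so for the second after the job is handed in, with the robot touching nothing.
It also fails if it takes over 69 s, if anything falls off the work surface, if the arm or the gripper's body presses on something with over 40 N, if the wrist force passes 120 N, or if a joint passes its speed limit or range.

ROBOT

A 6-joint arm with a two-finger parallel gripper is mounted at the origin on a cart in front of the work surface, level with it; the furniture and walls round the work are solid. World frame = base frame: x ahead of the robot, y to its left, z up, the work surface at z = 0. Lengths are in m, angles in rad, forces in N, time in s.
With the tool pointing down it reaches from about 0.375 to 0.75 m from the base axis. Payload 9 kg.
Tool frame: the origin (TCP) lies between the finger pads; the fingertips stand 25 mm ahead of it and the grasp point (between the pads) lies 6 mm ahead of it (bot.tip_extent is the distance from the TCP to the fingertips, in m); z points along the fingers, y is the line along which they close (so a half turn about z gives the same grasp; the last joint's range is limited). The gripper opens to 85 mm and grips with 20 to 120 N. Pads are 22 mm wide; open, the fingers measure 114 mm over their backs; the gripper's body (76 mm by 85 mm) begins 54 mm behind the grasp point. The pads swing forward as they close: fully open they stand 13 mm farther back than shut.
Start: joints at [0.976, 0.104, 0.097, 1.564, 0, 1.353], TCP at [0.221, 0.558, 0.217] pointing down, gripper open.
Joint ranges: [-2.99, 2.99], [-0.84, 1.86], [-1.1, 1.16], [-1.84, 2.11], [-1.51, 1.56], [-3.14, 3.14]. Speed limits (rad/s): [2.22, 2.22, 2.57, 3.14, 3.14, 3.14].

INTERFACE

Orientations are given as a rotation vector (axis times angle).
In Python, from station import bot, cams gives the robot as it stands. The module is installed in compiled form; this text tells all that it offers.
- The arm moves only by the tool step_arm, never from a script. Its argument "rows" is a list of rows, each a list of 3 entries, a list of its own where there are three numbers: the shift along the tool's x, y, z normalised to -1 to 1, where 1 is 200 mm, then the turn, a rotation vector about the tool's x, y, z normalised to -1 to 1, where 1 is pi/2 rad, then the closure, from 0 (fully open) to 1 (shut). In form: [[[x, y, z], [ax, ay, az], fingers], ...]. A call has 1 to 5 rows; each row shifts and turns the commanded pose from where the row before left it, along the tool's axes as they then stand; what a row does not reach is not made up. A row lasts 1/12 s, in which the tool goes at most 41.7 mm and 7.16 degrees, less where a joint would pass 70% of its speed; a pose out of reach is approached as far as the arm can. A call with a number of a shift or a turn outside -1 to 1 is refused whole. A call with a gripper value outside its range is refused whole. The fingers move at their own pace and stop on an object; "newtons" is the grip in N (left out, the last holds). Time passes only in rows, so rows that do not move let the fingers close. It gives the time, the measured TCP pose, the force, the opening and the grip force at its end, in the units of the state.
- bot.get_state(): the state, without advancing time (a new reading comes with each control period).
- cams.read_camera(name): name is "scene" or "top" or "wrist"; returns the picture (400x640x3 uint8, red, green, blue); there is no depth.
- cams.camera_params(name): a dict with "camera_matrix" (3x3 intrinsics, pixels), "k1" (the pictures are not rectified: a ray, as slopes to the right and down, at radius r is drawn at 1 + k1 r^2 times it, then the intrinsics apply), "view" (4x4, takes a point from world to camera coordinates); the wrist camera has in their place "hand_eye" (4x4, takes a point from camera to tool coordinates, whose origin is the TCP and whose axes are the flange's). Camera axes: x right, y up, looking along -z (the intrinsics and any distortion apply to the point x, -y, -z); pixel columns grow to the right and rows downward; lengths in m; the calibration is good to about 2 mm. A picture is of the moment at which its call begins: read the wrist's pose just before it. camera_params takes no time and is no camera call.
- bot.hand_in(): hands the job in; it is judged then, once.
The state is a dict: "time": time; "qpos": joint angles; "dq": joint speeds; "tau": joint torques, N m; "position": TCP position; "tool_rot": TCP orientation; "ft_force": force on the tool from outside, world axes, zero at the start; "ft_torque": the same for the moment, N m; "finger_gap": opening from 0.0 (shut) to 1.0 (fully open); "grasp_force": force on a finger pad.
Only numpy, scipy, OpenCV 4.12 (cv2) and the standard library are available. Lean on these libraries where they do the work, as an engineer would, in place of code of your own. Each camera call takes 0.05 s, during which the arm holds its last target. There are 200 camera calls.

## Working session

There is one attempt and no reset: what is moved stays moved. The work goes in short steps, Python scripts to look and compute and a tool call to move; the robot and the scene stay as the last step left them, time stands still between calls to the robot, and variables do not carry over. Pictures are saved under pics/ and viewed, at most 10 in all, crops included, and the job is handed in when it is done.

Besides the shell and the picture viewer there is one more tool, called after ">>>" in YAML: its name, and indented under it one key for each argument. step_arm: Moves the arm, as the interface text tells. Its arguments: {"type":"object","properties":{"rows":{"type":"array","items":{"type":"array"}},"newtons":{"type":"number"}},"required":["rows"]}

```bash
mkdir -p pics
python3 - <<'E'
from station import bot,cams
import cv2,numpy as np
for n in ["scene","top"]:
    im=cams.read_camera(n); cv2.imwrite(f"pics/{n}0.png",im[:,:,::-1])
    print(n,cams.camera_params(n))
print(cams.camera_params("wrist")); print(bot.get_state())
E
```

```text
scene {'camera_matrix': array([[373.41707856,   0.        , 319.94618098],
       [  0.        , 373.41707856, 196.98092184],
       [  0.        ,   0.        ,   1.        ]]), 'k1': 0.01758814299976656, 'view': array([[ 0.61478649, -0.7884399 , -0.02000238, -0.31837848],
       [ 0.33323052,  0.23668304,  0.91265468, -0.25168426],
       [-0.71483914, -0.56775317,  0.40824177, -0.83959934],
       [ 0.        ,  0.        ,  0.        ,  1.        ]])}
top {'camera_matrix': array([[423.266342  ,   0.        , 315.71572201],
       [  0.        , 423.266342  , 199.42467212],
       [  0.        ,   0.        ,   1.        ]]), 'k1': -0.1126743064800323, 'view': array([[ 0.00972063, -0.99994272,  0.00447846, -0.03011258],
       [ 0.98763761,  0.01030156,  0.15641559, -0.52139019],
       [-0.15645277,  0.00290264,  0.98768118, -1.28033433],
       [ 0.        ,  0.        ,  0.        ,  1.        ]])}
{'camera_matrix': array([[340.95610096,   0.        , 320.3996758 ],
       [  0.        , 340.95610096, 196.17147665],
       [  0.        ,   0.        ,   1.        ]]), 'k1': 0.0
[... 332 characters left out ...]
0000000e+00,
         1.00000000e+00]])}
{'time': 0.1, 'qpos': array([9.76293935e-01, 1.04634457e-01, 9.65508530e-02, 1.56391427e+00,
       1.68318339e-05, 1.35305439e+00]), 'dq': array([ 0.00073661, -0.00185894,  0.00162273,  0.00012115, -0.00211254,
       -0.00172996]), 'tau': array([ 7.24389742e-03, -5.58204710e+01,  5.04721677e+01,  1.29929182e-02,
       -1.67916928e-04, -2.59172617e-05]), 'position': array([0.22057315, 0.55764339, 0.21670521]), 'tool_rot': array([-5.88227988e-01, -3.08553235e+00,  1.72315865e-03]), 'ft_force': array([ 0.29912817, -0.68274794, -0.9348296 ]), 'ft_torque': array([0.03779803, 0.0141526 , 0.01068954]), 'grasp_force': 0.0, 'finger_gap': 1.0031903909653894}
```

View pics/scene0.png

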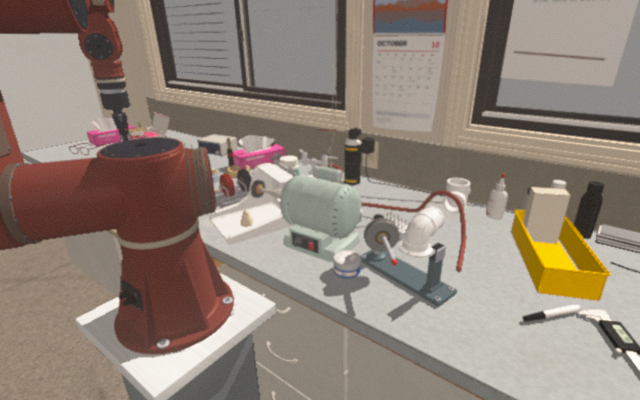

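View pics/top0.png

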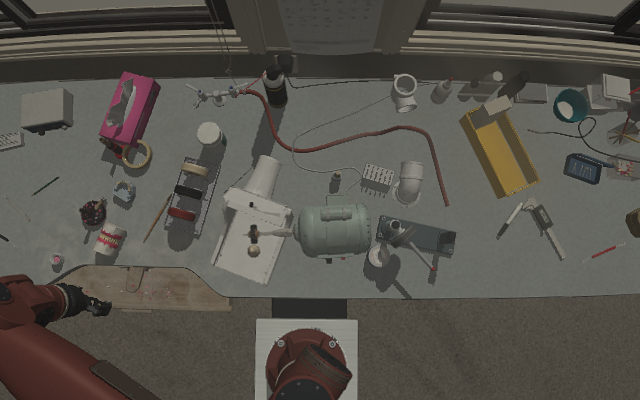

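The scene view shows the tray with its wheels left of the lathe and the rack right of it, with its red tip swung out near (393,262). In the top view the cream wheel is at about (195,168), black (187,190), red (182,213), the rack column at (397,228), the end post at (447,240), the red tip at (434,267), the pot at (378,257) and the bur block at (377,178).

```bash
cat > h.py <<'E'
import numpy as np,cv2
from scipy.spatial.transform import Rotation as R
from station import bot,cams
def cam(n,st=None):
    p=cams.camera_params(n)
    if n=="wrist":
        T=np.eye(4);T[:3,:3]=R.from_rotvec(st["tool_rot"]).as_matrix();T[:3,3]=st["position"]
        V=np.linalg.inv(T@p["hand_eye"])
    else: V=p["view"]
    return p["camera_matrix"],p["k1"],V
def ray(c,u,v):
    K,k1,V=c
    d=np.array([(u-K[0,2])/K[0,0],(v-K[1,2])/K[1,1]]);s=d.copy()
    for _ in range(20): s=d/(1+k1*(s@s))
    C=np.linalg.inv(V); return C[:3,3],C[:3,:3]@np.array([s[0],-s[1],-1])
def at(c,u,v,z):
    o,r=ray(c,u,v); return o+r*(z-o[2])/r[2]
def proj(c,P):
    K,k1,V=c;P=np.atleast_2d(P);q=P@V[:3,:3].T+V[:3,3]
    s=np.c_[q[:,0]/-q[:,2],q[:,1]/q[:,2]]  # right, down
    s=np.c_[q[:,0],-q[:,1]]/(-q[:,2:3]); s=s*(1+k1*(s**2).sum(1,keepdims=True))
    return s@K[:2,:2].T+K[:2,2]
E
python3 - <<'E'
from h import *
im=cv2.imread("pics/top0.png")
a=cv2.resize(im[120:260,145:245],None,fx=4,fy=4,interpolation=cv2.INTER_CUBIC)
b=cv2.resize(im[155:295,360:460],None,fx=4,fy=4,interpolation=cv2.INTER_CUBIC)
cv2.imwrite("pics/c1.png",np.hstack([a,b]))
c=cam("top")
for n,u,v,z in [("cream",195,168,.096),("black",187,190,.096),("red",182,213,.096),("col",397,228,.134),("post",447,240,.122),("tip",434,267,.105),("pot",378,257,.04),("jar",209,133,.106),("bur",377,178,.05)]: print(n,at(c,u,v,z).round(3))
E
```

```text
cream [0.606 0.345 0.096]
black [0.538 0.366 0.096]
red [0.467 0.377 0.096]
col [ 0.426 -0.26   0.134]
post [ 0.393 -0.41   0.122]
tip [ 0.314 -0.374  0.105]
pot [ 0.345 -0.218  0.04 ]
jar [0.714 0.305 0.106]
bur [ 0.59  -0.216  0.05 ]
```

View pics/c1.png

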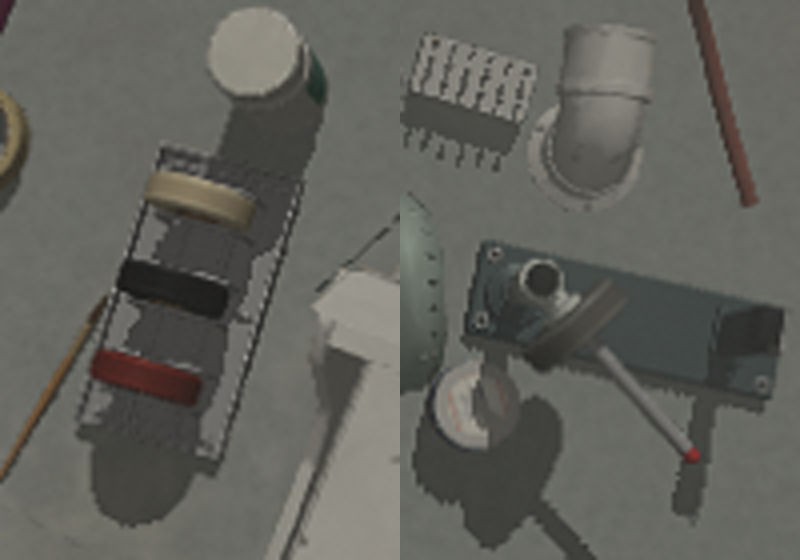

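The crop shows the cream wheel rim at about (195,168) in full-picture pixels. The column top is at (395.5,225), the tip at (433,268.8) and the post top at (448,237.5). The bar stands about 45° open with its tip clear.

```bash
cat >> h.py <<'E'
def plan(P,phi,rows):
    """tool down, tool y along world heading phi (mod pi); prints tool-frame shift, turn per row"""
    st=bot.get_state();Rt=R.from_rotvec(st["tool_rot"])
    best=None
    for f in (phi,phi+np.pi):
        y=np.array([np.cos(f),np.sin(f),0]);z=np.array([0,0,-1.]);x=np.cross(y,z)
        rv=(Rt.inv()*R.from_matrix(np.c_[x,y,z])).as_rotvec()
        if best is None or np.linalg.norm(rv)<np.linalg.norm(best): best=rv
        print(" alt turn deg",np.rad2deg(rv).round(1))
    d=Rt.inv().apply(np.array(P)-st["position"])
    print("tool shift mm",(d*1e3).round(1),"norm/row",(d/.2/rows).round(4),"turn/row",(best/(np.pi/2)/rows).round(4))
    print("pos",st["position"].round(4),"t",st["time"],"q",st["qpos"].round(2),"F",st["ft_force"].round(1))
E
python3 - <<'E'
from h import *
c=cam("top")
w=[at(c,145+200/4,120+197/4,.096),at(c,145+147/4,120+377/4,.096)]
d=w[0]-w[1];phi=np.arctan2(d[1],d[0]);print(w,np.rad2deg(phi),np.linalg.norm(d))
A=at(c,395.5,225,.134);B=at(c,433,268.75,.105);Pp=at(c,448,237.5,.122)
print(A,B,Pp,np.linalg.norm((B-A)[:2]),np.linalg.norm((Pp-A)[:2]))
b=np.arctan2(*(B-A)[1::-1]);p=np.arctan2(*(Pp-A)[1::-1]);print("bar heading",np.rad2deg(b),"post",np.rad2deg(p))
for q in [(490,243),(780,308),(765,400),(468,335)]: print(at(c,360+(q[0]-400)/4,155+q[1]/4,.012).round(4))
print(bot.tip_extent)
T=w[0].copy();T[2]=.2
plan(T,phi,10)
E
```

```text
[array([0.60234857, 0.34455322, 0.096     ]), array([0.46367116, 0.37738974, 0.096     ])] -13.321353202103749 0.1425119701729786
[ 0.43458924 -0.2556764   0.134     ] [ 0.30935815 -0.3705133   0.105     ] [ 0.4000727  -0.41285246  0.122     ] 0.16991274030035006 0.16092142860743
bar heading -137.47917972417255 post -102.38579276652555
[ 0.4759 -0.2381  0.012 ]
[ 0.4254 -0.4716  0.012 ]
[ 0.3522 -0.4569  0.012 ]
[ 0.4026 -0.2197  0.012 ]
0.025
 alt turn deg [-0.1  0.  81.7]
 alt turn deg [ -0.   -0.1 -98.3]
tool shift mm [-433.4  -57.7   16.7] norm/row [-0.2167 -0.0288  0.0083] turn/row [-0.0001  0.      0.0908]
pos [0.2206 0.5576 0.2167] t 0.1 q [0.98 0.1  0.1  1.56 0.   1.35] F [ 0.3 -0.7 -0.9]
```

>>> step_arm:
  rows:
    - [[-0.1445, -0.0192, 0], [0, 0, 0], 0]
    - [[-0.1445, -0.0192, 0], [0, 0, 0], 0]
    - [[-0.1445, -0.0192, 0], [0, 0, 0], 0]
    - [[-0.1445, -0.0192, 0], [0, 0, 0], 0]
    - [[-0.1445, -0.0192, 0], [0, 0, 0], 0]

```text
time: 0.52
position: [0.3489, 0.486, 0.217]
tool_rot: [-0.588, -3.086, 0.001]
ft_force: [0.4, 0.5, -1.0]
finger_gap: 1.0
grasp_force: 0.0
```

>>> step_arm:
  rows:
    - [[-0.1445, -0.0192, 0], [0, 0, 0], 0]
    - [[-0.1445, -0.0192, 0], [0, 0, 0], 0]
    - [[-0.1445, -0.0192, 0], [0, 0, 0], 0]
    - [[-0.1445, -0.0192, 0], [0, 0, 0], 0]
    - [[-0.1445, -0.0192, 0], [0, 0, 0], 0]

```text
time: 0.93
position: [0.4764, 0.4149, 0.217]
tool_rot: [-0.588, -3.085, 0.001]
ft_force: [0.6, 0.2, -0.3]
finger_gap: 1.001
grasp_force: 0.0
```

>>> step_arm:
  rows:
    - [[-0.1445, -0.0192, 0], [0, 0, 0], 0]
    - [[-0.1445, -0.0192, 0], [0, 0, 0], 0]
    - [[-0.1445, -0.0192, 0], [0, 0, 0], 0]
    - [[-0.1445, -0.0192, 0], [0, 0, 0], 0]
    - [[-0.1445, -0.0192, 0], [0, 0, 0], 0]

```text
time: 1.35
position: [0.6036, 0.3439, 0.2169]
tool_rot: [-0.588, -3.085, 0.0]
ft_force: [-0.5, 0.1, 0.3]
finger_gap: 1.001
grasp_force: 0.0
```

>>> step_arm:
  rows:
    - [[0, 0, 0], [0, 0, 0.0605], 0.35]
    - [[0, 0, 0], [0, 0, 0.0605], 0.35]
    - [[0, 0, 0], [0, 0, 0.0605], 0.35]
    - [[0, 0, 0], [0, 0, 0.0605], 0.35]
    - [[0, 0, 0], [0, 0, 0.0605], 0.35]

```text
time: 1.77
position: [0.6025, 0.3447, 0.2167]
tool_rot: [-1.305, -2.857, 0.001]
ft_force: [-0.4, -0.2, 0.6]
finger_gap: 0.645
grasp_force: 0.0
```

>>> step_arm:
  rows:
    - [[0, 0, 0], [0, 0, 0.0605], 0.35]
    - [[0, 0, 0], [0, 0, 0.0605], 0.35]
    - [[0, 0, 0], [0, 0, 0.0605], 0.35]
    - [[0, 0, 0], [0, 0, 0.0605], 0.35]
    - [[0, 0, 0], [0, 0, 0.0605], 0.35]

```text
time: 2.18
position: [0.6024, 0.3448, 0.2168]
tool_rot: [-1.94, -2.47, 0.001]
ft_force: [0.6, -0.3, -0.2]
finger_gap: 0.649
grasp_force: 0.0
```

>>> step_arm:
  rows:
    - [[0, 0, 0], [0, 0, 0.0605], 0.35]
    - [[0, 0, 0], [0, 0, 0.0605], 0.35]
    - [[0, 0, 0], [0, 0, 0.0605], 0.35]
    - [[0, 0, 0], [0, 0, 0.0605], 0.35]
    - [[0, 0, 0], [0, 0, 0.0605], 0.35]

```text
time: 2.6
position: [0.6024, 0.3448, 0.2168]
tool_rot: [-2.467, -1.944, 0.001]
ft_force: [-1.0, -0.0, -0.8]
finger_gap: 0.648
grasp_force: 0.0
```

Run:
```python
from h import *
st=bot.get_state();im=cams.read_camera("wrist");cv2.imwrite("pics/w1.png",im[:,:,::-1])
np.save("w1.npy",np.r_[st["position"],st["tool_rot"]])
plan([.602,.345,.2],np.deg2rad(-13.3),5);print(st["finger_gap"])
```

```text
alt turn deg [-0.   0.  -0.6]
 alt turn deg [0.000e+00 1.000e-01 1.794e+02]
tool shift mm [ 0.1 -0.5 16.8] norm/row [ 0.0001 -0.0005  0.0168] turn/row [-0.0001  0.0001 -0.0014]
pos [0.6025 0.3448 0.2168] t 2.65 q [0.33 0.41 0.45 1.61 0.   2.15] F [ 0.6  1.1 -0.3]
0.6476834304939796
```

View pics/w1.png

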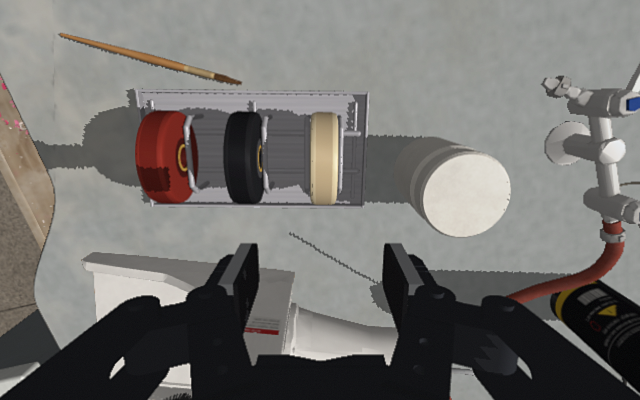

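The wrist picture shows the cream wheel at about u 310–342, v 113–203, nearly aligned with the fingers. The jar lid is at (467,193).

```bash
cat >> h.py <<'E'
def wheel(C,ax,r=.043,t=.024):
    a=np.linspace(0,2*np.pi,120);ax=np.array(ax)/np.linalg.norm(ax)
    s=np.cross([0,0,1],ax);s/=np.linalg.norm(s);u=np.cross(ax,s)
    ring=r*(np.cos(a)[:,None]*s+np.sin(a)[:,None]*u)
    return np.vstack([C+ring+ax*t/2,C+ring-ax*t/2])
E
python3 - <<'E'
from h import *
from scipy.optimize import least_squares
p=np.load("w1.npy");c=cam("wrist",dict(position=p[:3],tool_rot=p[3:]))
im=cv2.imread("pics/w1.png");hsv=cv2.cvtColor(im,cv2.COLOR_BGR2HSV)
m=np.zeros(im.shape[:2],np.uint8);roi=(slice(100,215),slice(295,365))
m[roi]=(cv2.inRange(hsv,(10,40,90),(35,160,255)))[roi]
n,l,s,_=cv2.connectedComponentsWithStats(m);i=1+np.argmax(s[1:,4]);print(s[i])
ct=max(cv2.findContours((l==i).astype(np.uint8),0,2)[0],key=len);hull=cv2.convexHull(ct);print(cv2.minAreaRect(hull))
def hm(q):
    P=wheel(np.array([q[0],q[1],.053]),[np.cos(q[2]),np.sin(q[2]),0])
    k=np.zeros(m.shape,np.uint8)
    return cv2.convexHull(proj(c,P).astype(np.float32))
obs=hull[:,0,:].astype(float)+.0
def res(q):
    h=hm(q);return [cv2.pointPolygonTest(h,(float(x),float(y)),True) for x,y in obs]
for f in (-13.3,-10):
  r=least_squares(res,[.602,.345,np.deg2rad(f)],diff_step=1e-3,loss="soft_l1");print(r.x,np.rad2deg(r.x[2]),np.abs(r.fun).max(),len(obs))
print("jar",at(c,467,193,.106))
plan([r.x[0],r.x[1],.2],r.x[2],5)
E
```

```text
[ 310  112   29   93 2551]
((324.0, 158.0), (92.0, 28.0), 90.0)
[ 0.60846622  0.35851188 -0.23832804] -13.655190880912892 1.6696189449693417 20
[ 0.60840552  0.35866339 -0.2330334 ] -13.351830500425953 1.7575703637534894 20
jar [0.71730773 0.31318757 0.106     ]
 alt turn deg [-0.   0.  -0.6]
 alt turn deg [0.000e+00 1.000e-01 1.794e+02]
tool shift mm [14.9  2.4 16.8] norm/row [0.0149 0.0024 0.0168] turn/row [-0.0001  0.0001 -0.0013]
pos [0.6025 0.3448 0.2168] t 2.65 q [0.33 0.41 0.45 1.61 0.   2.15] F [ 0.6  1.1 -0.3]
```

>>> step_arm:
  rows:
    - [[0.037, 0.006, 0], [0, 0, -0.0033], 0.35]
    - [[0.0375, 0.006, 0], [0, 0, -0.0033], 0.35]
    - [[0, 0, 0.05], [0, 0, 0], 0.35]
    - [[0, 0, 0.08], [0, 0, 0], 0.35]
    - [[0, 0, 0.08], [0, 0, 0], 0.35]

```text
time: 3.07
position: [0.6084, 0.3588, 0.1743]
tool_rot: [2.451, 1.965, 0.0]
ft_force: [-0.1, 0.3, -0.3]
finger_gap: 0.652
grasp_force: 0.0
```

>>> step_arm:
  rows:
    - [[0, 0, 0.08], [0, 0, 0], 0.35]
    - [[0, 0, 0.08], [0, 0, 0], 0.35]
    - [[0, 0, 0.08], [0, 0, 0], 0.35]
    - [[0, 0, 0.08], [0, 0, 0], 0.35]
    - [[0, 0, 0.075], [0, 0, 0], 0.35]

```text
time: 3.48
position: [0.6076, 0.3583, 0.0942]
tool_rot: [-2.451, -1.964, 0.002]
ft_force: [0.0, 0.1, -0.4]
finger_gap: 0.65
grasp_force: 0.0
```

>>> step_arm:
  newtons: 50
  rows:
    - [[0, 0, 0], [0, 0, 0], 1]
    - [[0, 0, 0], [0, 0, 0], 1]
    - [[0, 0, 0], [0, 0, 0], 1]
    - [[0, 0, 0], [0, 0, 0], 1]
    - [[0, 0, 0], [0, 0, 0], 1]

```text
time: 3.9
position: [0.6091, 0.3591, 0.0978]
tool_rot: [2.452, 1.963, 0.003]
ft_force: [-0.3, 0.4, 0.3]
finger_gap: 0.001
grasp_force: 0.0
```

>>> step_arm:
  rows:
    - [[0, 0, 0], [0, 0, 0], 1]
    - [[0, 0, 0], [0, 0, 0], 1]
    - [[0, 0, 0], [0, 0, 0], 1]
    - [[0, 0, 0], [0, 0, 0], 1]
    - [[0, 0, 0], [0, 0, 0], 1]

```text
time: 4.32
position: [0.6084, 0.3589, 0.0964]
tool_rot: [-2.453, -1.963, -0.0]
ft_force: [0.6, -0.2, -0.0]
finger_gap: 0.001
grasp_force: 0.0
```

Run:
```python
from h import *
st=bot.get_state();im=cams.read_camera("wrist");cv2.imwrite("pics/w2.png",im[:,:,::-1])
np.save("w2.npy",np.r_[st["position"],st["tool_rot"]])
c=cam("wrist",st);print(proj(c,[[.6084,.3588,.096],[.6084,.3588,.072]]),proj(c,wheel(np.array([.6084,.3588,.053]),[.973,-.23,0])).min(0),proj(c,wheel(np.array([.6084,.3588,.053]),[.973,-.23,0])).max(0))
print(st["position"],st["finger_gap"])
```

```text
[[320.36201832 245.21718363]
 [320.35107169 227.6303289 ]] [296.35248657 146.37351578] [344.86317082 288.28480434]
[0.60840277 0.35886192 0.09644367] 0.0006299731500585786
```

View pics/w2.png

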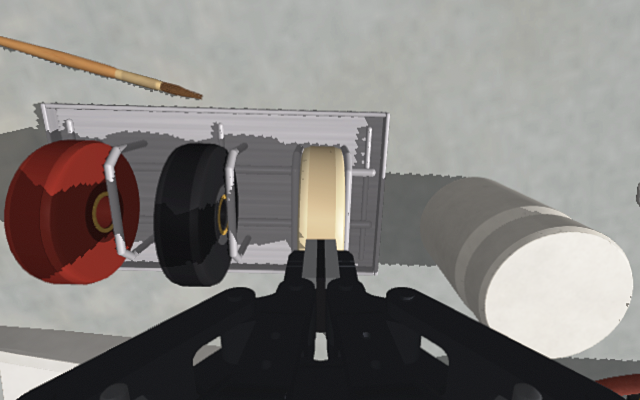

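The wheel is still standing at u 300–348. The shut fingertips show at (320,240), at the wheel's top edge, so the pads closed above or short of the rim. I'll open, go down 16 mm, close and check.

>>> step_arm:
  rows:
    - [[0, 0, -0.1], [0, 0, 0], 0.35]
    - [[0, 0, 0], [0, 0, 0], 0.35]
    - [[0, 0, 0], [0, 0, 0], 0.35]
    - [[0, 0, 0.09], [0, 0, 0], 0.35]
    - [[0, 0, 0.09], [0, 0, 0], 0.35]

```text
time: 4.78
position: [0.6093, 0.3592, 0.0806]
tool_rot: [2.452, 1.962, 0.004]
ft_force: [-0.0, -0.6, -1.5]
finger_gap: 0.651
grasp_force: 0.0
```

Run:
```python
from h import *
st=bot.get_state();im=cams.read_camera("wrist");im2=cams.read_camera("top")
cv2.imwrite("pics/w3.png",np.hstack([im[100:350,170:470],cv2.resize(im2[130:230,140:250],(275,250),interpolation=2)])[:,:,::-1])
c=cam("wrist",st);T=R.from_rotvec(st["tool_rot"])
for z in (-.03,-.01,0.012,.025): print(z,[proj(c,st["position"]+T.apply([x,y,z]))[0].round() for x in(.011,) for y in(-.0275,.0275)])
print(st["position"],st["finger_gap"],st["ft_force"],proj(cam("top"),st["position"]))
```

```text
-0.03 [array([253., 251.]), array([388., 251.])]
-0.01 [array([261., 233.]), array([380., 233.])]
0.012 [array([268., 217.]), array([373., 217.])]
0.025 [array([271., 209.]), array([369., 209.])]
[0.60926789 0.35918584 0.08061019] 0.6510267410997365 [-0.02248227 -0.60504224 -1.45527937] [[191.84722294 168.16454111]]
```

View pics/w3.png

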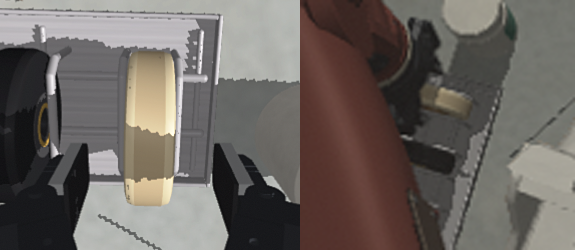

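The open pads' tips sit at about (258,243) and (385,243). By the projection table that puts them about 20 mm behind the TCP, not 25 mm ahead, so they are still above the rim. I'll go down in small steps, watching the force.

>>> step_arm:
  rows:
    - [[0, 0, 0.035], [0, 0, 0], 0.35]
    - [[0, 0, 0.035], [0, 0, 0], 0.35]
    - [[0, 0, 0], [0, 0, 0], 0.35]

```text
time: 5.13
position: [0.608, 0.3587, 0.0653]
tool_rot: [-2.453, -1.963, 0.001]
ft_force: [-0.1, -0.1, -0.3]
finger_gap: 0.653
grasp_force: 0.0
```

>>> step_arm:
  newtons: 40
  rows:
    - [[0, 0, 0], [0, 0, 0], 1]
    - [[0, 0, 0], [0, 0, 0], 1]
    - [[0, 0, 0], [0, 0, 0], 1]
    - [[0, 0, 0], [0, 0, 0], 1]
    - [[0, 0, 0], [0, 0, 0], 1]

```text
time: 5.55
position: [0.6089, 0.359, 0.0674]
tool_rot: [2.453, 1.962, 0.002]
ft_force: [-0.6, -0.3, 3.7]
finger_gap: 0.268
grasp_force: 41.5
```

>>> step_arm:
  rows:
    - [[0, 0, 0], [0, 0, 0], 0.4]
    - [[0, 0, 0], [0, 0, 0], 0.4]
    - [[0, 0, 0], [0, 0, 0], 0.4]
    - [[0, 0, 0.03], [0, 0, 0], 0.4]
    - [[0, 0, 0.03], [0, 0, 0], 0.4]

```text
time: 5.97
position: [0.6086, 0.3589, 0.0541]
tool_rot: [2.453, 1.963, 0.001]
ft_force: [0.1, -0.1, -0.1]
finger_gap: 0.603
grasp_force: 0.0
```

>>> step_arm:
  newtons: 60
  rows:
    - [[0, 0, 0], [0, 0, 0], 0.4]
    - [[0, 0, 0], [0, 0, 0], 1]
    - [[0, 0, 0], [0, 0, 0], 1]
    - [[0, 0, 0], [0, 0, 0], 1]
    - [[0, 0, 0], [0, 0, 0], 1]

```text
time: 6.38
position: [0.6085, 0.3589, 0.0546]
tool_rot: [2.453, 1.963, 0.001]
ft_force: [-0.7, -0.5, -0.6]
finger_gap: 0.271
grasp_force: 60.0
```

Run:
```python
from h import *
st=bot.get_state();im=cams.read_camera("wrist")
cv2.imwrite("pics/w4.png",im[60:360,120:520,::-1]);np.save("w4.npy",np.r_[st["position"],st["tool_rot"]])
c=cam("wrist",st);q=proj(c,wheel(np.array([.6084,.3588,.053]),[.973,-.23,0]));print(q.min(0),q.max(0))
print(st["position"],st["finger_gap"],st["grasp_force"],st["ft_force"])
```

```text
[288.62042895 158.26062517] [352.21967952 337.04976125]
[0.60852429 0.35886575 0.05463058] 0.27121967730075913 59.96224136062665 [-0.7246563  -0.52526085 -0.63815543]
```

View pics/w4.png

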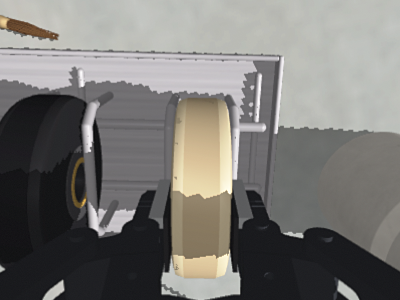

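The wheel is held squarely and matches the projected model (v 157–340), so its centre is at the TCP to within about 2 mm. I'll lift it straight out.

>>> step_arm:
  rows:
    - [[0, 0, -0.05], [0, 0, 0], 1]
    - [[0, 0, -0.1], [0, 0, 0], 1]
    - [[0, 0, -0.12], [0, 0, 0], 1]
    - [[0, 0, -0.12], [0, 0, 0], 1]
    - [[0, 0, -0.12], [0, 0, 0], 1]

```text
time: 6.85
position: [0.6082, 0.3588, 0.1583]
tool_rot: [-2.453, -1.963, -0.001]
ft_force: [0.6, 0.6, -1.3]
finger_gap: 0.271
grasp_force: 59.9
```

>>> step_arm:
  rows:
    - [[0, 0, -0.12], [0, 0, 0], 1]
    - [[0, 0, -0.12], [0, 0, 0], 1]
    - [[0, 0, -0.12], [0, 0, 0], 1]
    - [[0, 0, -0.12], [0, 0, 0], 1]
    - [[0, 0, -0.12], [0, 0, 0], 1]

```text
time: 7.27
position: [0.6081, 0.3588, 0.2786]
tool_rot: [2.453, 1.963, 0.001]
ft_force: [0.0, -0.1, -1.1]
finger_gap: 0.268
grasp_force: 59.9
```

>>> step_arm:
  rows:
    - [[0, 0, -0.12], [0, 0, 0], 1]
    - [[0, 0, -0.12], [0, 0, 0], 1]
    - [[0, 0, 0], [0, 0, 0], 1]

```text
time: 7.52
position: [0.6091, 0.359, 0.3311]
tool_rot: [2.451, 1.961, 0.012]
ft_force: [0.2, 1.6, -0.1]
finger_gap: 0.27
grasp_force: 60.1
```

Run:
```python
from h import *
st=bot.get_state();print(st["finger_gap"],st["grasp_force"],st["tool_rot"])
plan([.268,-.415,.33],np.deg2rad(42.5),30)
```

```text
0.27028110958564194 60.097970098868245 [2.4511558  1.96113672 0.01167083]
 alt turn deg [  0.5  -0.  -55.2]
 alt turn deg [-1.000e-01 -5.000e-01  1.248e+02]
tool shift mm [-830.  -162.9   -3.5] norm/row [-0.1383 -0.0272 -0.0006] turn/row [ 0.0002 -0.     -0.0204]
pos [0.6091 0.359  0.3311] t 7.5167 q [0.35 0.56 0.85 1.86 0.   2.14] F [ 0.2  1.6 -0.1]
```

>>> step_arm:
  rows:
    - [[-0.07, -0.014, 0], [0, 0, 0], 1]
    - [[-0.138, -0.027, 0], [0, 0, 0], 1]
    - [[-0.138, -0.027, 0], [0, 0, 0], 1]
    - [[-0.138, -0.027, 0], [0, 0, 0], 1]
    - [[-0.138, -0.027, 0], [0, 0, 0], 1]

```text
time: 7.93
position: [0.5563, 0.2418, 0.3244]
tool_rot: [2.453, 1.963, 0.0]
ft_force: [0.6, -0.7, -1.2]
finger_gap: 0.265
grasp_force: 59.9
```

>>> step_arm:
  rows:
    - [[-0.138, -0.027, 0], [0, 0, 0], 1]
    - [[-0.138, -0.027, 0], [0, 0, 0], 1]
    - [[-0.138, -0.027, 0], [0, 0, 0], 1]
    - [[-0.138, -0.027, 0], [0, 0, 0], 1]
    - [[-0.138, -0.027, 0], [0, 0, 0], 1]

```text
time: 8.35
position: [0.4997, 0.1131, 0.3246]
tool_rot: [2.453, 1.963, 0.001]
ft_force: [0.6, -1.1, -1.1]
finger_gap: 0.271
grasp_force: 59.9
```

>>> step_arm:
  rows:
    - [[-0.138, -0.027, 0], [0, 0, 0], 1]
    - [[-0.138, -0.027, 0], [0, 0, 0], 1]
    - [[-0.138, -0.027, 0], [0, 0, 0], 1]
    - [[-0.138, -0.027, 0], [0, 0, 0], 1]
    - [[-0.138, -0.027, 0], [0, 0, 0], 1]

```text
time: 8.77
position: [0.4431, -0.0155, 0.3246]
tool_rot: [2.452, 1.963, 0.001]
ft_force: [0.4, -0.2, -1.2]
finger_gap: 0.268
grasp_force: 59.9
```

>>> step_arm:
  rows:
    - [[-0.138, -0.027, 0], [0, 0, 0], 1]
    - [[-0.138, -0.027, 0], [0, 0, 0], 1]
    - [[-0.138, -0.027, 0], [0, 0, 0], 1]
    - [[-0.138, -0.027, 0], [0, 0, 0], 1]
    - [[-0.138, -0.027, 0], [0, 0, 0], 1]

```text
time: 9.18
position: [0.3865, -0.1443, 0.3247]
tool_rot: [2.452, 1.962, 0.0]
ft_force: [0.4, -0.3, -1.2]
finger_gap: 0.275
grasp_force: 59.9
```

>>> step_arm:
  rows:
    - [[-0.138, -0.027, 0], [0, 0, 0], 1]
    - [[-0.138, -0.027, 0], [0, 0, 0], 1]
    - [[-0.138, -0.027, 0], [0, 0, 0], 1]
    - [[-0.138, -0.027, 0], [0, 0, 0], 1]
    - [[-0.138, -0.027, 0], [0, 0, 0], 1]

```text
time: 9.6
position: [0.3299, -0.273, 0.3247]
tool_rot: [2.453, 1.962, 0.0]
ft_force: [0.4, 0.1, -0.9]
finger_gap: 0.267
grasp_force: 59.9
```

>>> step_arm:
  rows:
    - [[-0.138, -0.027, 0], [0, 0, 0], 1]
    - [[-0.138, -0.027, 0], [0, 0, 0], 1]
    - [[-0.138, -0.027, 0], [0, 0, 0], 1]
    - [[-0.138, -0.027, 0], [0, 0, 0], 1]
    - [[-0.138, -0.027, 0], [0, 0, 0], 1]

```text
time: 10.02
position: [0.2733, -0.4018, 0.3246]
tool_rot: [2.453, 1.962, -0.0]
ft_force: [0.2, -0.6, -0.9]
finger_gap: 0.27
grasp_force: 59.9
```

>>> step_arm:
  rows:
    - [[0, 0, 0], [0, 0, -0.0613], 1]
    - [[0, 0, 0], [0, 0, -0.0613], 1]
    - [[0, 0, 0], [0, 0, -0.0613], 1]
    - [[0, 0, 0], [0, 0, -0.0613], 1]
    - [[0, 0, 0], [0, 0, -0.0613], 1]

```text
time: 10.43
position: [0.2741, -0.4006, 0.3245]
tool_rot: [1.909, 2.495, 0.0]
ft_force: [0.1, -1.1, -0.6]
finger_gap: 0.271
grasp_force: 60.0
```

>>> step_arm:
  rows:
    - [[0, 0, 0], [0, 0, -0.0613], 1]
    - [[0, 0, 0], [0, 0, -0.0613], 1]
    - [[0, 0, 0], [0, 0, -0.0613], 1]
    - [[0, 0, 0], [0, 0, -0.0613], 1]
    - [[0, 0, 0], [0, 0, -0.0613], 1]

```text
time: 10.85
position: [0.2742, -0.4005, 0.3246]
tool_rot: [1.258, 2.878, -0.0]
ft_force: [-1.2, -1.2, -1.2]
finger_gap: 0.268
grasp_force: 60.0
```

>>> step_arm:
  rows:
    - [[0, 0, 0.12], [0, 0, 0], 1]
    - [[0, 0, 0.12], [0, 0, 0], 1]
    - [[0, 0, 0.12], [0, 0, 0], 1]
    - [[0, 0, 0.12], [0, 0, 0], 1]
    - [[0, 0, 0.12], [0, 0, 0], 1]

```text
time: 11.27
position: [0.2742, -0.4005, 0.2034]
tool_rot: [1.265, 2.875, -0.0]
ft_force: [-0.6, -0.3, -1.7]
finger_gap: 0.267
grasp_force: 60.0
```

Run:
```python
from h import *
st=bot.get_state();im=cams.read_camera("wrist")
cv2.imwrite("pics/w5.png",im[:,:,::-1]);np.save("w5.npy",np.r_[st["position"],st["tool_rot"]])
print(st["finger_gap"],st["grasp_force"])
plan([.268,-.415,.21],np.deg2rad(42.5),5)
```

```text
0.2674194886773836 60.00468950544018
 alt turn deg [ 0.1 -0.3  0. ]
 alt turn deg [   0.5    0.2 -180. ]
tool shift mm [ -8.2 -15.1 -11.7] norm/row [-0.0082 -0.0151 -0.0117] turn/row [ 0.0003 -0.0007  0.    ]
pos [ 0.2736 -0.3986  0.1984] t 11.3167 q [-1.24 -0.25 -0.27  1.55  0.   -0.41] F [-0.   0.6 -6.2]
```

View pics/w5.png

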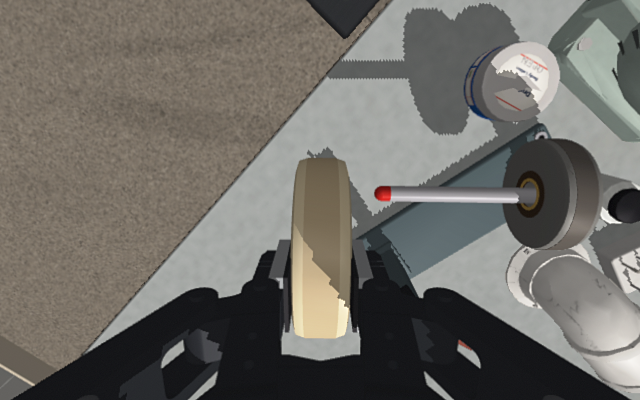

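The bar runs from its red tip end at (374,193) to about (525,195) at the grey wheel, parallel to the bore axis. The cream wheel is still held squarely.

Run:
```python
from h import *
p=np.load("w5.npy");c=cam("wrist",dict(position=p[:3],tool_rot=p[3:]))
im=cv2.imread("pics/w5.png").astype(int)
red=(im[:,:,2]>150)&(im[:,:,1]<90)&(im[:,:,0]<90);red[:150]=0;red[240:]=0;red[:,:360]=0;red[:,410:]=0
ys,xs=np.nonzero(red);print("red",xs.min(),xs.max(),ys.min(),ys.max())
g=cv2.cvtColor(im.astype(np.uint8),cv2.COLOR_BGR2GRAY).astype(int);pts=[]
for u in (400,425,450,475,495):
    col=g[175:215,u];d=np.diff(col);print(u,175+np.argmax(d)+1,175+np.argmin(d)+1,end=" ; ")
tip=at(c,xs.min(),(ys.min()+ys.max()+1)/2,.105);tip2=at(c,375,194,.105)
print("\ntip",tip)
```

```text
red 377 390 191 200
400 196 186 ; 425 197 202 ; 450 197 202 ; 475 197 203 ; 495 198 203 ; 
tip [ 0.30899349 -0.37270425  0.105     ]
```

Run:
```python
from h import *
p=np.load("w5.npy");c=cam("wrist",dict(position=p[:3],tool_rot=p[3:]))
g=cv2.imread("pics/w5.png",0)
for u in (400,450,495): print(u,g[182:208,u].tolist())
a=at(c,374,194.2,.105);b=at(c,500,195.2,.105);h=np.arctan2(*(a-b)[1::-1])
print(a,b,np.rad2deg(h)); col=a-np.r_[np.cos(h),np.sin(h),0]*.176;print("col",col)
print("col px top", at(c,628,207,.134))
T=R.from_rotvec(p[3:]);y=T.apply([0,1,0]);print("tool y heading",np.rad2deg(np.arctan2(y[1],y[0])))
d=T.inv().apply(a-p[:3]);print("tip in tool",d)
q=proj(c,wheel(p[:3]+T.apply([0,0,.0016]),y));print("wheel bbox",q.min(0),q.max(0))
plan([a[0],a[1],.105],h,5)
```

```text
400 [166, 165, 165, 146, 92, 82, 92, 101, 111, 128, 143, 155, 163, 172, 196, 213, 199, 194, 182, 141, 91, 89, 92, 93, 93, 94]
450 [50, 59, 73, 86, 89, 81, 87, 93, 103, 115, 130, 144, 154, 163, 180, 217, 227, 204, 194, 175, 124, 94, 98, 100, 97, 98]
495 [98, 98, 97, 98, 95, 86, 83, 89, 97, 107, 120, 133, 146, 156, 164, 187, 221, 220, 201, 190, 171, 109, 96, 99, 100, 100]
[ 0.30623987 -0.37324946  0.105     ] [ 0.37875228 -0.30794263  0.105     ] -137.99285988462134
col [ 0.43701868 -0.25546617  0.105     ]
col px top [ 0.43236286 -0.25901385  0.134     ]
tool y heading 42.50173122454603
tip in tool [-0.00154037  0.04204387  0.09840856]
wheel bbox [287.70981834 157.8820004 ] [351.2375648  336.28276217]
 alt turn deg [   0.5    0.2 -179.5]
 alt turn deg [ 0.1 -0.3  0.5]
tool shift mm [-3.9 41.  93.5] norm/row [-0.0039  0.041   0.0935] turn/row [ 0.0003 -0.0007  0.0011]
pos [ 0.2736 -0.3986  0.1984] t 11.3167 q [-1.24 -0.25 -0.27  1.55  0.   -0.41] F [-0.   0.6 -6.2]
```

>>> step_arm:
  rows:
    - [[0, -0.08, 0], [0, 0, 0.003], 1]
    - [[0, 0, 0], [0, 0, 0.003], 1]
    - [[0, 0, 0], [0, 0, 0], 1]
    - [[0, 0, 0], [0, 0, 0], 1]
    - [[0, 0, 0], [0, 0, 0], 1]

```text
time: 11.73
position: [0.2628, -0.4116, 0.2052]
tool_rot: [1.278, 2.869, -0.001]
ft_force: [0.0, -1.0, -1.5]
finger_gap: 0.269
grasp_force: 59.9
```

Run:
```python
from h import *
plan([.3062,-.3732,.1066],np.deg2rad(42.01),5); plan([.437,-.2555,.1066],np.deg2rad(42.01),5)
```

```text
alt turn deg [-0.   0.1 -0. ]
 alt turn deg [1.0e-01 0.0e+00 1.8e+02]
tool shift mm [-0.4 57.9 98.6] norm/row [-0.0004  0.0579  0.0986] turn/row [-0.      0.0001 -0.0001]
pos [ 0.2628 -0.4116  0.2052] t 11.7333 q [-1.27 -0.24 -0.26  1.56  0.   -0.43] F [ 0.  -1.  -1.5]
 alt turn deg [-0.   0.1 -0. ]
 alt turn deg [1.0e-01 0.0e+00 1.8e+02]
tool shift mm [ -0.3 233.9  98.5] norm/row [-0.0003  0.2339  0.0985] turn/row [-0.      0.0001 -0.0001]
pos [ 0.2628 -0.4116  0.2052] t 11.7333 q [-1.27 -0.24 -0.26  1.56  0.   -0.43] F [ 0.  -1.  -1.5]
```

>>> step_arm:
  rows:
    - [[0, 0, 0.09], [0, 0, 0], 1]
    - [[0, 0, 0.09], [0, 0, 0], 1]
    - [[0, 0, 0.09], [0, 0, 0], 1]
    - [[0, 0, 0.09], [0, 0, 0], 1]
    - [[0, 0, 0.08], [0, 0, 0], 1]

```text
time: 12.15
position: [0.2628, -0.4113, 0.1157]
tool_rot: [1.278, 2.87, 0.0]
ft_force: [0.5, -0.9, -1.5]
finger_gap: 0.274
grasp_force: 59.9
```

>>> step_arm:
  rows:
    - [[0, 0, 0.053], [0, 0, 0], 1]
    - [[0, 0, 0], [0, 0, 0], 1]
    - [[0, 0, 0], [0, 0, 0], 1]
    - [[0, 0, 0], [0, 0, 0], 1]

```text
time: 12.48
position: [0.2627, -0.4121, 0.107]
tool_rot: [1.278, 2.869, -0.002]
ft_force: [-0.1, -1.1, -0.5]
finger_gap: 0.267
grasp_force: 59.9
```

Run:
```python
from h import *
plan([.3062,-.3732,.1066],np.deg2rad(42.01),5)
st=bot.get_state();im=cams.read_camera("wrist")
cv2.imwrite("pics/w6.png",im[80:380,250:640,::-1]);np.save("w6.npy",np.r_[st["position"],st["tool_rot"]])
c=cam("wrist",st);h=np.deg2rad(-137.99)
for s in (0,.02,.04,.06): print(s,proj(c,np.array([.3062,-.3732,.105])-s*np.r_[np.cos(h),np.sin(h),0])-[250,80])
y=R.from_rotvec(st["tool_rot"]).apply([0,1,0]);q=proj(c,wheel(st["position"]-[0,0,.0016],y))-[250,80];print(q.min(0),q.max(0))
```

```text
alt turn deg [-0.   0.1 -0. ]
 alt turn deg [1.0e-01 0.0e+00 1.8e+02]
tool shift mm [-0.1 58.3  0.4] norm/row [-0.0001  0.0583  0.0004] turn/row [-0.0001  0.0002 -0.0001]
pos [ 0.2627 -0.4121  0.107 ] t 12.4833 q [-1.27 -0.23 -0.43  1.38  0.   -0.43] F [-0.1 -1.1 -0.5]
0 [[185.40709253 163.7030482 ]]
0.02 [[225.30229729 163.73910754]]
0.04 [[265.39633373 163.79477161]]
0.06 [[305.7386829  163.87001145]]
[37.72096178 77.88068709] [101.24748295 256.27627741]
```

View pics/w6.png

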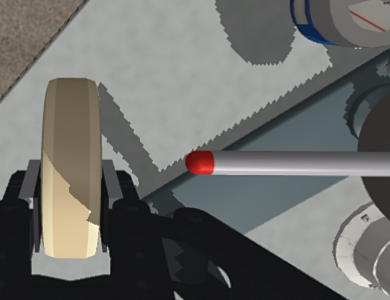

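The bar axis lies at v≈163 with its tip at u≈186 in the crop, against predictions of 163.7 and 185, so the bore is on axis. Threading now.

>>> step_arm:
  rows:
    - [[0, 0.06, 0], [0, 0, 0], 1]
    - [[0, 0.06, 0], [0, 0, 0], 1]
    - [[0, 0.06, 0], [0, 0, 0], 1]
    - [[0, 0.05, 0], [0, 0, 0], 1]
    - [[0, 0.05, 0], [0, 0, 0], 1]

```text
time: 12.95
position: [0.3052, -0.3731, 0.106]
tool_rot: [1.277, 2.87, -0.0]
ft_force: [-0.2, -0.1, -1.2]
finger_gap: 0.269
grasp_force: 59.9
```

>>> step_arm:
  rows:
    - [[0, 0.05, 0], [0, 0, 0], 1]
    - [[0, 0.04, 0], [0, 0, 0], 1]
    - [[0, 0.04, 0], [0, 0, 0], 1]

```text
time: 13.2
position: [0.3242, -0.356, 0.1058]
tool_rot: [-1.278, -2.87, -0.0]
ft_force: [-0.1, -1.0, -0.7]
finger_gap: 0.272
grasp_force: 59.9
```

No contact forces, so the wheel is threaded. I'll continue to s≈100 mm.

>>> step_arm:
  rows:
    - [[0, 0.05, 0], [0, 0, 0], 1]
    - [[0, 0.05, 0], [0, 0, 0], 1]
    - [[0, 0.05, 0], [0, 0, 0], 1]
    - [[0, 0.05, 0], [0, 0, 0], 1]
    - [[0, 0.05, 0], [0, 0, 0], 1]

```text
time: 13.62
position: [0.3613, -0.3226, 0.1057]
tool_rot: [-1.279, -2.87, -0.0]
ft_force: [-0.3, 0.3, -1.0]
finger_gap: 0.271
grasp_force: 59.9
```

>>> step_arm:
  rows:
    - [[0, 0, 0.01], [0, 0, 0], 1]
    - [[0, 0, 0.01], [0, 0, 0], 1]
    - [[0, 0, 0], [0, 0, 0], 1]
    - [[0, 0, 0], [0, 0, 0], 1]

```text
time: 13.95
position: [0.3607, -0.3236, 0.102]
tool_rot: [1.279, 2.869, 0.0]
ft_force: [1.1, 1.0, 2.6]
finger_gap: 0.269
grasp_force: 60.3
```

Run:
```python
from h import *
plan([.437,-.2555,.1066],np.deg2rad(42.01),5)
```

```text
alt turn deg [ 0.   0.  -0.1]
 alt turn deg [ 1.000e-01 -0.000e+00  1.799e+02]
tool shift mm [ -0.3 102.3  -4.6] norm/row [-0.0003  0.1023 -0.0046] turn/row [ 0.      0.0001 -0.0001]
pos [ 0.3607 -0.3236  0.102 ] t 13.95 q [-1.   -0.25 -0.45  1.37  0.   -0.16] F [1.1 1.  2.6]
```

>>> step_arm:
  rows:
    - [[0, 0, 0], [0, 0, 0], 0.5]
    - [[0, 0, 0], [0, 0, 0], 0.5]
    - [[0, 0, 0], [0, 0, 0], 0.5]
    - [[0, 0, 0], [0, 0, 0], 0.5]
    - [[0, 0, -0.03], [0, 0, 0], 0.5]

```text
time: 14.37
position: [0.3601, -0.3228, 0.1068]
tool_rot: [-1.279, -2.868, -0.002]
ft_force: [-1.0, 1.3, -0.6]
finger_gap: 0.5
grasp_force: 0.0
```

>>> step_arm:
  rows:
    - [[0, 0, -0.06], [0, 0, 0], 0.5]
    - [[0, 0, -0.1], [0, 0, 0], 0.5]
    - [[0, 0, -0.1], [0, 0, 0], 0.5]
    - [[0, 0, -0.1], [0, 0, 0], 0.5]
    - [[0, 0, 0], [0, 0, 0], 0.5]

```text
time: 14.78
position: [0.3617, -0.325, 0.1851]
tool_rot: [1.277, 2.865, -0.005]
ft_force: [0.3, -0.7, 0.1]
finger_gap: 0.503
grasp_force: 0.0
```

>>> step_arm:
  rows:
    - [[0, -0.06, 0], [0, 0, 0], 0.3]
    - [[0, -0.08, 0], [0, 0, 0], 0.3]
    - [[0, -0.07, 0], [0, 0, 0], 0.3]
    - [[0, 0, 0], [0, 0, -0.0667], 0.3]
    - [[0, 0, 0], [0, 0, -0.0667], 0.3]

```text
time: 15.2
position: [0.3289, -0.352, 0.1805]
tool_rot: [0.967, 2.989, -0.001]
ft_force: [0.6, -0.0, -0.3]
finger_gap: 0.705
grasp_force: 0.0
```

>>> step_arm:
  rows:
    - [[0, 0, 0], [0, 0, -0.0667], 0.3]
    - [[0, 0, 0], [0, 0, -0.0667], 0.3]
    - [[0, 0, 0], [0, 0, -0.0667], 0.3]
    - [[0, 0, 0], [0, 0, -0.0667], 0.3]
    - [[0, 0, 0], [0, 0, -0.0667], 0.3]

```text
time: 15.62
position: [0.3294, -0.3515, 0.1805]
tool_rot: [0.157, 3.137, -0.001]
ft_force: [-0.5, 0.2, -0.0]
finger_gap: 0.7
grasp_force: 0.0
```

>>> step_arm:
  rows:
    - [[0, 0, 0], [0, 0, -0.0667], 0.3]
    - [[0, 0, 0], [0, 0, -0.0667], 0.3]
    - [[0, 0, 0], [0, 0, -0.0667], 0.3]
    - [[0, 0, 0], [0, 0, -0.0667], 0.3]
    - [[0, 0, 0], [0, 0, -0.0667], 0.3]

```text
time: 16.03
position: [0.3294, -0.3515, 0.1805]
tool_rot: [-0.661, 3.071, -0.001]
ft_force: [-0.2, -0.5, 0.6]
finger_gap: 0.698
grasp_force: 0.0
```

>>> step_arm:
  rows:
    - [[0, 0, 0], [0, 0, -0.0667], 0.3]
    - [[0, 0, 0], [0, 0, -0.0667], 0.3]
    - [[0, 0, 0], [0, 0, -0.0667], 0.3]
    - [[0, 0, 0], [0, 0, 0], 0.3]
    - [[0, 0, 0], [0, 0, 0], 0.3]

```text
time: 16.45
position: [0.3294, -0.3515, 0.1803]
tool_rot: [-1.121, 2.935, -0.001]
ft_force: [-0.2, -0.1, 0.4]
finger_gap: 0.697
grasp_force: 0.0
```

Run:
```python
from h import *
st=bot.get_state();im=cams.read_camera("wrist")
cv2.imwrite("pics/w7.png",im[:,:,::-1]);np.save("w7.npy",np.r_[st["position"],st["tool_rot"]])
h=np.deg2rad(-137.99);P=np.array([.437,-.2555,.1])+.14*np.r_[np.cos(h),np.sin(h),0]
plan(P,np.deg2rad(132.01),5)
```

```text
alt turn deg [-0.  -0.  -0.2]
 alt turn deg [ -0.    0.  179.8]
tool shift mm [-4.2 -0.6 80.2] norm/row [-0.0042 -0.0006  0.0802] turn/row [-0.     -0.     -0.0005]
pos [ 0.3294 -0.3515  0.1802] t 16.5 q [-1.09 -0.27 -0.32  1.51  0.   -1.82] F [ 1.   0.  -0.1]
```

View pics/w7.png

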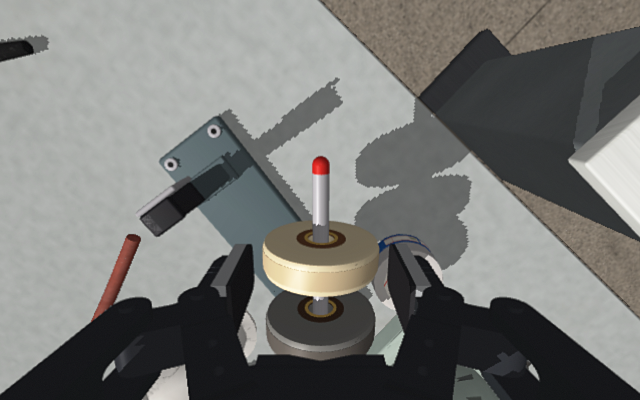

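The cream wheel hangs on the bar at (320,255), just short of the grey wheel at (320,315), with the tip at (320,158). Next I'll straddle the bar outside it and push inward.

>>> step_arm:
  rows:
    - [[0, -0.003, 0.06], [0, 0, 0], 0.6]
    - [[0, 0, 0.09], [0, 0, 0], 0.6]
    - [[0, 0, 0.09], [0, 0, 0], 0.6]
    - [[0, 0, 0.09], [0, 0, 0], 0.6]
    - [[0, 0, 0.09], [0, 0, 0], 0.6]

```text
time: 16.92
position: [0.3296, -0.3515, 0.094]
tool_rot: [-1.123, 2.934, 0.001]
ft_force: [-0.5, -0.9, -0.1]
finger_gap: 0.396
grasp_force: 0.0
```

>>> step_arm:
  rows:
    - [[0, 0, 0.09], [0, 0, 0], 0.6]
    - [[0, 0, 0], [0, 0, 0], 0.6]
    - [[-0.05, 0, 0], [0, 0, 0], 0.6]
    - [[-0.05, 0, 0], [0, 0, 0], 0.6]
    - [[-0.05, 0, 0], [0, 0, 0], 0.6]

```text
time: 17.33
position: [0.3532, -0.3317, 0.079]
tool_rot: [-1.125, 2.933, -0.003]
ft_force: [-0.1, -0.0, -0.3]
finger_gap: 0.397
grasp_force: 0.0
```

>>> step_arm:
  rows:
    - [[-0.025, 0, 0], [0, 0, 0], 0.6]
    - [[-0.025, 0, 0], [0, 0, 0], 0.6]
    - [[-0.02, 0, 0], [0, 0, 0], 0.6]
    - [[0, 0, 0], [0, 0, 0], 0.6]

```text
time: 17.67
position: [0.3631, -0.322, 0.0781]
tool_rot: [-1.127, 2.932, -0.0]
ft_force: [-0.2, -0.1, 0.1]
finger_gap: 0.401
grasp_force: 0.0
```

>>> step_arm:
  rows:
    - [[-0.02, 0, 0], [0, 0, 0], 0.6]
    - [[-0.015, 0, 0], [0, 0, 0], 0.6]
    - [[-0.01, 0, 0], [0, 0, 0], 0.6]
    - [[0, 0, 0], [0, 0, 0], 0.6]

```text
time: 18.0
position: [0.3683, -0.3172, 0.0776]
tool_rot: [1.123, -2.931, 0.001]
ft_force: [-6.6, -6.1, -2.2]
finger_gap: 0.397
grasp_force: 0.0
```

>>> step_arm:
  rows:
    - [[-0.005, 0, 0], [0, 0, 0], 0.6]
    - [[-0.005, 0, 0], [0, 0, 0], 0.6]
    - [[0, 0, 0], [0, 0, 0], 0.6]

```text
time: 18.25
position: [0.3683, -0.317, 0.0775]
tool_rot: [1.12, -2.928, 0.002]
ft_force: [-14.9, -11.8, -2.7]
finger_gap: 0.401
grasp_force: 0.0
```

>>> step_arm:
  rows:
    - [[-0.005, 0, 0], [0, 0, 0], 0.6]
    - [[-0.005, 0, 0], [0, 0, 0], 0.6]
    - [[0, 0, 0], [0, 0, 0], 0.6]

```text
time: 18.5
position: [0.3683, -0.317, 0.0774]
tool_rot: [1.117, -2.926, 0.004]
ft_force: [-24.8, -18.5, -4.4]
finger_gap: 0.398
grasp_force: 0.0
```

The wheel has hit a hard stop at the expected place. I'll back off and check how it sits, numerically.

>>> step_arm:
  rows:
    - [[0.05, 0, 0], [0, 0, 0], 0.6]
    - [[0.055, 0, 0], [0, 0, 0], 0.6]
    - [[0.05, 0, 0], [0, 0, 0], 0.72]
    - [[0, 0, 0], [0, 0, 0], 0.72]
    - [[0, 0, 0], [0, 0, 0], 0.72]

```text
time: 18.92
position: [0.3489, -0.3347, 0.0778]
tool_rot: [-1.124, 2.933, 0.0]
ft_force: [0.3, -0.5, -0.7]
finger_gap: 0.28
grasp_force: 0.0
```

Run:
```python
from h import *
h=np.deg2rad(-137.99);e=np.r_[np.cos(h),np.sin(h),0];C=np.array([.437,-.2555,.101])
plan(C+.12*e,np.deg2rad(132.01),5)
st=bot.get_state();im=cams.read_camera("wrist")[:,:,::-1].copy();cv2.imwrite("pics/w8.png",im)
c=cam("wrist",st);hsv=cv2.cvtColor(im,cv2.COLOR_BGR2HSV)
m=cv2.inRange(hsv,(10,40,90),(35,160,255));n,l,s,_=cv2.connectedComponentsWithStats(m)
for i in np.argsort(-s[1:,4])[:3]+1: print(s[i])
for S in (.060,.066,.072,.08):
    q=proj(c,wheel(C+S*e,e));print(S,q.min(0).round(),q.max(0).round(),"outer face top",proj(c,C+(S+.012)*e+[0,0,.043])[0].round(1),"bottom",proj(c,C+(S+.012)*e-[0,0,.043])[0].round(1),"inner top",proj(c,C+(S-.012)*e+[0,0,.043])[0].round(1))
np.save("m.npy",m)
print([ (v,int(m[v,250:390].sum()//255)) for v in range(180,400,12)])
```

```text
alt turn deg [-0.   0.  -0.1]
 alt turn deg [  0.    0.  179.9]
tool shift mm [  1.5  -0.1 -23.2] norm/row [ 0.0015 -0.0001 -0.0232] turn/row [-0.      0.0001 -0.0002]
pos [ 0.3489 -0.3347  0.0778] t 18.9167 q [-1.04 -0.24 -0.48  1.32  0.   -1.77] F [ 0.3 -0.5 -0.7]
[ 413    0  227   51 5448]
[295 328  53  32 601]
[289 297  18  32 412]
0.06 [225. 303.] [415. 497.] outer face top [319.6 446.3] bottom [320.  302.6] inner top [319.8 496.8]
0.066 [224. 294.] [416. 485.] outer face top [319.6 432.8] bottom [320.  293.7] inner top [319.7 484.6]
0.072 [223. 285.] [417. 472.] outer face top [319.6 419. ] bottom [320.  284.6] inner top [319.7 472.1]
0.08 [221. 272.] [418. 455.] outer face top [319.5 400. ] bottom [319.9 272.2] inner top [319.7 455. ]
[(180, 0), (192, 0), (204, 0), (216, 0), (228, 0), (240, 0), (252, 0), (264, 0), (276, 0), (288, 0), (300, 28), (312, 32), (324, 14), (336, 22), (348, 27), (360, 0), (372, 0), (384, 0), (396, 0)]
```

The wheel's lower front edge is at v≈295–297, against 294 predicted for home and 285 for 6 mm short, so it is home. Now I'll swing the bar shut along its arc.

>>> step_arm:
  rows:
    - [[-0.002, -0.0468, 0], [0, 0, -0.0497], 0.72]
    - [[-0.002, -0.0468, 0], [0, 0, -0.0497], 0.72]
    - [[-0.002, -0.0468, 0], [0, 0, -0.0497], 0.72]
    - [[-0.002, -0.0468, 0], [0, 0, -0.0497], 0.72]

```text
time: 19.3
position: [0.3786, -0.3576, 0.0776]
tool_rot: [1.574, -2.719, -0.001]
ft_force: [-2.4, 1.1, 0.5]
finger_gap: 0.279
grasp_force: 0.9
```

>>> step_arm:
  rows:
    - [[-0.002, -0.0468, 0], [0, 0, -0.0497], 0.72]
    - [[-0.002, -0.0468, 0], [0, 0, -0.0497], 0.72]
    - [[-0.002, -0.0468, 0], [0, 0, -0.0497], 0.72]
    - [[0, 0, 0], [0, 0, 0], 0.72]

```text
time: 19.63
position: [0.4052, -0.3688, 0.0777]
tool_rot: [-1.881, 2.516, -0.0]
ft_force: [-0.9, -0.2, 0.2]
finger_gap: 0.282
grasp_force: 0.0
```

Run:
```python
from h import *
h=np.deg2rad(-102.2);e=np.r_[np.cos(h),np.sin(h),0];C=np.array([.437,-.2555,.078])
plan(C+.118*e,np.deg2rad(167.8),5)
```

```text
alt turn deg [-0.   0.  -4.2]
 alt turn deg [  0.    0.  175.8]
tool shift mm [ 0.  -7.1 -0.3] norm/row [ 0.     -0.0071 -0.0003] turn/row [-0.0001  0.     -0.0094]
pos [ 0.4052 -0.3688  0.0777] t 19.6333 q [-0.98 -0.03 -0.3   1.31  0.   -2.26] F [-0.9 -0.2  0.2]
```

>>> step_arm:
  rows:
    - [[0, -0.035, 0], [0, 0, -0.045], 0.72]
    - [[0, -0.015, 0], [0, 0, 0], 0.72]
    - [[0, -0.01, 0], [0, 0, 0], 0.72]
    - [[0, 0, 0], [0, 0, 0], 0.72]

```text
time: 19.97
position: [0.4157, -0.3717, 0.0777]
tool_rot: [-1.96, 2.455, 0.0]
ft_force: [1.3, 0.9, 0.3]
finger_gap: 0.278
grasp_force: 0.0
```

>>> step_arm:
  rows:
    - [[0, -0.005, 0], [0, 0, 0], 0.72]
    - [[0, -0.005, 0], [0, 0, 0], 0.72]
    - [[0, 0, 0], [0, 0, 0], 0.72]

```text
time: 20.22
position: [0.4173, -0.3722, 0.0777]
tool_rot: [1.962, -2.453, -0.001]
ft_force: [-1.4, 0.9, 0.4]
finger_gap: 0.281
grasp_force: 0.8
```

>>> step_arm:
  rows:
    - [[0, -0.005, 0], [0, 0, 0], 0.72]
    - [[0, -0.005, 0], [0, 0, 0], 0.72]
    - [[0, 0, 0], [0, 0, 0], 0.72]

```text
time: 20.47
position: [0.4175, -0.3722, 0.0776]
tool_rot: [1.961, -2.452, -0.006]
ft_force: [-11.6, 3.2, 4.9]
finger_gap: 0.285
grasp_force: 6.2
```

>>> step_arm:
  rows:
    - [[0, -0.005, 0], [0, 0, 0], 0.72]
    - [[0, -0.005, 0], [0, 0, 0], 0.72]
    - [[0, 0, 0], [0, 0, 0], 0.72]

```text
time: 20.72
position: [0.4177, -0.3723, 0.0774]
tool_rot: [1.958, -2.45, -0.011]
ft_force: [-22.2, 6.1, 10.2]
finger_gap: 0.287
grasp_force: 11.3
```

>>> step_arm:
  rows:
    - [[0, -0.005, 0], [0, 0, 0], 0.72]
    - [[0, -0.003, 0], [0, 0, 0], 0.72]
    - [[0, 0, 0], [0, 0, 0], 0.72]

```text
time: 20.97
position: [0.4178, -0.3723, 0.0774]
tool_rot: [1.956, -2.449, -0.014]
ft_force: [-29.6, 7.7, 14.5]
finger_gap: 0.283
grasp_force: 15.3
```

>>> step_arm:
  rows:
    - [[0, 0.025, 0], [0, 0, 0], 0.65]
    - [[0, 0.025, 0], [0, 0, 0], 0.65]
    - [[0, 0, 0], [0, 0, 0], 0.65]
    - [[0, 0, -0.06], [0, 0, 0], 0.65]
    - [[0, 0, -0.12], [0, 0, 0], 0.65]

```text
time: 21.38
position: [0.4124, -0.37, 0.1121]
tool_rot: [-1.963, 2.452, 0.006]
ft_force: [0.0, 0.5, -0.4]
finger_gap: 0.348
grasp_force: 0.0
```

>>> step_arm:
  rows:
    - [[0, 0, -0.15], [0, 0, 0], 0.65]
    - [[0, 0, -0.15], [0, 0, 0], 0.65]
    - [[0, 0, -0.15], [0, 0, 0], 0.65]
    - [[0, 0, 0], [0, 0, 0], 0.65]
    - [[0, 0, 0], [0, 0, 0], 0.65]

```text
time: 21.8
position: [0.4144, -0.3727, 0.2069]
tool_rot: [1.964, -2.452, 0.008]
ft_force: [0.8, 0.7, -0.3]
finger_gap: 0.351
grasp_force: 0.0
```

Run:
```python
from h import *
st=bot.get_state();im=cams.read_camera("wrist")[:,:,::-1].copy();cv2.imwrite("pics/w9.png",im)
c=cam("wrist",st);print(st["position"],st["ft_force"])
C=np.array([.437,-.2555,.105])
for H in (-102.2,-104,-106):
    h=np.deg2rad(H);e=np.r_[np.cos(h),np.sin(h),0];print(H,[proj(c,C+s*e)[0].round(1).tolist() for s in(.085,.105,.13,.15,.172)])
h=np.deg2rad(-102.2);e=np.r_[np.cos(h),np.sin(h),0]
for s in (.09,.11,.13,.15):
    u,v=proj(c,C+s*e)[0].astype(int)
    g=cv2.cvtColor(im,cv2.COLOR_BGR2GRAY)[v,u-30:u+31];print(s,u,v,g.tolist())
for S in(.066,.072):
    q=proj(c,wheel(C-[0,0,.004]+S*e,e));print(S,q.min(0),q.max(0))
m=cv2.inRange(cv2.cvtColor(im,cv2.COLOR_BGR2HSV),(10,40,90),(35,160,255));n,l,s,_=cv2.connectedComponentsWithStats(m)
for i in np.argsort(-s[1:,4])[:3]+1: print(s[i])
t=cams.read_camera("top")[:,:,::-1]; cv2.imwrite("pics/t2.png",t)
r=(t[:,:,2].astype(int)-t[:,:,1]>60);r[:220]=0;r[290:]=0;r[:,:400]=0;r[:,460:]=0
print("red px in top view near rack",np.argwhere(r)[:,::-1].tolist()[:20])
print("pot/jar/bur shift:",[np.abs(cv2.imread("pics/top0.png").astype(int)-t)[y0:y1,x0:x1].mean().round(1) for x0,x1,y0,y1 in((195,225,118,148),(360,395,160,192),(170,200,180,225))])
```

```text
[ 0.41436681 -0.3726627   0.20689323] [ 0.84963095  0.67143203 -0.31711817]
-102.2 [[324.6, 231.5], [324.5, 208.1], [324.3, 177.5], [324.2, 151.9], [324.1, 122.4]]
-104 [[327.9, 231.6], [328.6, 208.2], [329.6, 177.6], [330.4, 151.9], [331.4, 122.4]]
-106 [[331.5, 231.7], [333.2, 208.4], [335.4, 177.8], [337.3, 152.2], [339.4, 122.8]]
0.09 324 225 [92, 94, 95, 94, 94, 94, 93, 93, 94, 92, 93, 93, 93, 93, 93, 94, 94, 94, 94, 94, 95, 94, 92, 102, 158, 191, 195, 196, 191, 180, 170, 162, 151, 140, 127, 109, 95, 83, 77, 95, 96, 95, 92, 93, 93, 93, 91, 91, 91, 92, 93, 92, 92, 91, 91, 92, 91, 90, 91, 91, 91]
0.11 324 202 [90, 90, 90, 90, 90, 91, 90, 90, 90, 91, 90, 90, 91, 90, 91, 91, 90, 91, 91, 90, 90, 88, 86, 103, 174, 192, 196, 198, 198, 183, 170, 161, 151, 141, 127, 111, 97, 84, 77, 85, 89, 90, 89, 90, 89, 89, 89, 89, 89, 88, 89, 90, 90, 89, 89, 89, 89, 89, 89, 89, 88]
0.13 324 177 [90, 91, 90, 91, 92, 91, 90, 91, 91, 91, 90, 91, 91, 90, 90, 91, 91, 91, 92, 91, 91, 89, 87, 106, 180, 192, 195, 202, 208, 190, 169, 162, 151, 143, 129, 113, 97, 85, 78, 79, 90, 91, 90, 90, 90, 91, 90, 90, 91, 90, 91, 91, 90, 90, 90, 90, 91, 90, 90, 90, 90]
0.15 324 151 [92, 92, 91, 92, 92, 92, 92, 91, 92, 92, 92, 92, 92, 92, 92, 91, 92, 92, 92, 92, 91, 91, 89, 109, 182, 194, 198, 210, 222, 195, 172, 162, 152, 142, 130, 115, 98, 87, 79, 81, 91, 92, 90, 91, 91, 91, 90, 92, 90, 91, 91, 91, 91, 91, 90, 91, 91, 91, 91, 91, 90]
0.066 [272.37018034 219.88600914] [377.04459305 291.3524096 ]
0.072 [272.02860741 213.91656385] [377.32224187 283.99751494]
[  499     0   141   218 25336]
[ 275  222  103   67 3796]
[311 233  30  10  78]
red px in top view near rack []
pot/jar/bur shift: [np.float64(14.2), np.float64(12.8), np.float64(10.9)]
```

The bar lies on the rack axis (u≈325 all along, which matches 0 rad to about 0.3°). The cream wheel matches its home outline (v 222–289 against 220–291 predicted). The gripper is clear, so I'm handing in.

```bash
python3 -c "
from station import bot
print(bot.hand_in())"
```

```text
the job is handed in; nothing more can be done
None
```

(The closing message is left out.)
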